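# Close and screw down the block press

### The job

Shut the hinged press on the printing block: fold its lid fully down, swing the hinged bolt upright into the fork at the lid's front and let go of it. Then take the round nut from above and screw it down clockwise, in several turns of the hand, until it stops tight. Let go, and leave the ink bottle, the pencil tin and the oil stone where they stand.

Things in the scene. Friction and masses are not known exactly. Their poses are not given: they have to be found in the camera images.
- press: Small hand press, fixed to the table: a dark steel base 180 (x) x 160 (y) x 40 mm carrying a wood block and paper, a hinged plywood lid, and a hinged bolt with a nut at its front. Origin at the centre of the base's underside on the table; its x axis points from the bolt side (front, roughly facing the robot) to the lid hinge at the back; y along the hinges, z up. The lid's hinge axis lies at x = +85 mm, z = 66 mm; the bolt's pivot axis at x = -107 mm, y = 0, z = 30 mm.
- lid (a joint): Angle of the lid (rad): 0 = fully shut and level (a stop), grows as its front edge rises; at most 1.2. A stiff hinge: it stays where it is left and takes about 1 to 3 N at the front edge to push down. The plywood spans x = -90 to +80 mm and y = -75 to +75 mm of the press when shut, its upper face then 70 mm above the table. At the front it carries a steel fork, two prongs 12 mm wide and 10 mm thick with a 17 mm slot between them, reaching to x = -125 mm.
- lid_edge (a point): Point on the upper (outer) face of the lid, mid-width, 160 mm from the hinge axis (15 mm behind the plywood's front edge): a good place to push the lid down. Its frame turns with the lid: x along the lid towards the hinge, z out of the upper face.
- swing_bolt (a joint): Angle of the bolt (rad): 0 = upright in the fork's slot (a stop), 1.35 = lying nearly flat, tipped towards the press's -x (front). A stiff hinge: it stays where it is left; about 2 to 6 N at the nut moves it. The bolt is a 12 mm steel rod, 95 mm long from its pivot.
- nut (a joint): Turn of the nut on the bolt (rad): grows as it is turned clockwise seen from above (from the bolt's free end); 3.8 = screwed fully down, a hard stop with the washer on the lid's fork. Coarse thread: the nut and its washer move 10 mm along the bolt per full turn. It turns with about 0.12 N m and stays where it is left.
- nut_grip (a point): Point on the nut's axis 20 mm above its underside (10 mm below its upper face). The nut is a round knurled steel nut 43 mm in diameter and 30 mm high, on a thin washer 38 mm wide and 3 mm thick. z points along the bolt to its free end. This point lies about 69 mm from the bolt's pivot when the nut is at 0 (nut fully up) and 63 mm when tight, when it stands 93 mm above the table.
- ink_bottle: Bystander: amber ink bottle with a white cap, 54 mm in diameter, 130 mm high, standing beside the press. Origin at the centre of its underside.
- pencil_tin: Bystander: metal tin 74 mm in diameter, 75 mm high, full of pencils reaching to 145 mm, standing beside the press. Origin at the centre of its underside.
- oil_stone: Bystander: sharpening stone in a dark wooden holder, 110 x 50 x 32 mm, lying on the table at the side. Origin at the centre of its underside, x along its length.

How it is judged:
By the outcome, as a careful person would: the job done as asked, in the order asked, and still so for the second after the job is handed in, with the robot touching nothing.
It also fails if it takes over 69 s, if anything falls off the work surface, if the arm or the gripper's body presses on something with over 40 N, if the wrist force passes 120 N, or if a joint passes its speed limit or range.

### The arm

A 6-joint arm with a two-finger parallel gripper is mounted at the origin on the work surface. World frame = base frame: x ahead of the robot, y to its left, z up, the work surface at z = 0. Lengths are in mm, angles in rad, forces in N, time in s.
With the tool pointing down it reaches from about 275 to 1000 mm from the base axis. Payload 8.4 kg.
Tool frame: the origin (TCP) lies between the finger pads; the fingertips stand 8 mm ahead of it and the grasp point (between the pads) lies 11 mm behind it (tcp_to_tips is the distance from the TCP to the fingertips, in mm); z points along the fingers, y is the line along which they close (so a half turn about z gives the same grasp; the last joint's range is limited). The gripper opens to 85 mm and grips with 20 to 120 N. Pads are 22 mm wide; open, the fingers measure 114 mm over their backs; the gripper's body (76 mm by 85 mm) begins 54 mm behind the grasp point. The pads swing forward as they close: fully open they stand 13 mm farther back than shut.
Start: joints at [1.228, 0.353, 1.633, -0, 1.155, -0.002], TCP at [208.899, 589.058, 239.281] pointing down, gripper open.
Joint ranges: [-2.63, 2.63], [-0.92, 2.1], [0.06, 2.66], [-1.3, 4.44], [0, 2.69], [-3.02, 3.02]. Speed limits (rad/s): [2.22, 2.22, 2.79, 3.14, 3.14, 3.14].

### API

Orientations are given as [roll, pitch, yaw] about the fixed x, y, z axes, in that order (R = Rz(yaw) Ry(pitch) Rx(roll)).
In Python, from rig import * gives the robot as it stands.
- The arm moves only by the tool step_arm, never from a script. Its argument "motion" is a list of rows, each an object with "claw": the finger opening in mm, from 0 to 85.4; "delta_pos": the shift along the tool's x, y, z in mm, a list of three; "turn": the turn about the tool's z in rad. In form: [{"claw": claw, "delta_pos": [dx, dy, dz], "turn": turn}, ...]. A call has 1 to 8 rows; each row shifts and turns the commanded pose from where the row before left it, along the tool's axes as they then stand; what a row does not reach is not made up. A row lasts 1/12 s, in which the tool goes at most 41.7 mm and 7.16 degrees, less where a joint would pass 70% of its speed; a pose out of reach is approached as far as the arm can. A call is refused whole if a number of a shift passes 41.7 or a number of a turn 0.125, either way. A call with a gripper value outside its range is refused whole. The fingers move at their own pace and stop on an object; "force" is the grip in N (left out, the last holds). Time passes only in rows, so rows that do not move let the fingers close. It gives the time, the measured TCP pose, the force, the opening and the grip force at its end, in the units of the state.
- sense(): the state, without advancing time (a new reading comes with each control period).
- grab_frame(name): name is "side" or "top"; returns a dict with "img" (384x512x3 uint8, red, green, blue), "vertical_fov" (degrees; the focal length in pixels is half the picture's height over the tangent of half this angle, whatever the lens; pixels are square), "cx", "cy" (the principal point, pixels), "D" ([k1, k2, p1, p2, k3] as OpenCV has them; the pictures are not rectified), "R" (3x3) and "t" (3): a world point X has camera coordinates R X + t. Camera axes: x right, y down, z forward; pixel columns grow to the right and rows downward; lengths in mm; the calibration is good to about 2 mm. A picture is of the moment at which its call begins. There is no depth.
- sign_off(): hands the job in; it is judged then, once.
The state is a dict: "clock": time; "qpos": joint angles; "qvel": joint speeds; "joint_efforts": joint torques, N m; "eef_pos": TCP position; "tcp_rot": TCP orientation; "contact_force": force on the tool from outside, world axes, zero at the start; "wrist_torque": the same for the moment, N m; "opening": opening from 0.0 (shut) to 1.0 (fully open); "grasp_force": force on a finger pad.
Only numpy, scipy, OpenCV 4.12 (cv2) and the standard library are available. Lean on these libraries where they do the work, as an engineer would, in place of code of your own. Each camera call takes 0.05 s, during which the arm holds its last target. There are 200 camera calls.

## Working session

There is one attempt and no reset: what is moved stays moved. The work goes in short steps, Python scripts to look and compute and a tool call to move; the robot and the scene stay as the last step left them, time stands still between calls to the robot, and variables do not carry over. Pictures are saved under pics/ and viewed, at most 10 in all, crops included, and the job is handed in when it is done.

Besides the shell and the picture viewer there is one more tool, called after "Request:" as name([rows], argument=value, ...), one row to a line, values as JSON. step_arm: Moves the arm, as the interface text tells. Its arguments: {"type":"object","properties":{"motion":{"type":"array","items":{"type":"object","properties":{"claw":{"type":"number"},"delta_pos":{"type":"array","items":{"type":"number"}},"turn":{"type":"number"}}}},"force":{"type":"number"}},"required":["motion"]}

```bash
mkdir -p pics; ls; python3 - <<'E'
from rig import *
import cv2,numpy as np
for n in("side","top"):
    f=grab_frame(n); cv2.imwrite(f"pics/{n}0.png",f["img"][:,:,::-1])
    print(n,f["vertical_fov"],f["cx"],f["cy"],f["D"],np.array(f["R"]).tolist(),f["t"], -np.array(f["R"]).T@f["t"])
print(sense())
E
```

```text
pics
side 52.82974418357683 257.7888544678793 186.36903228977292 [-0.02808214  0.          0.          0.          0.        ] [[0.8262401311024037, -0.56306293033589, -0.01695235197381079], [-0.33457854454015545, -0.4663062224467807, -0.8189112921683307], [0.45319360464295455, 0.6822892666523303, -0.5736696900845915]] [-490.63647775  271.60999482  717.53088946] [ 171.07801421 -639.1694066   625.73277254]
top 51.271644038703805 259.46873448225676 186.2818240287604 [-0.03651794  0.          0.          0.          0.        ] [[-0.005245956947780188, -0.9999804515029035, 0.0034024326225488223], [-0.9957911825456198, 0.004912585361474511, -0.09151932730009602], [0.09150082349409712, -0.0038682188556458286, -0.9957974875358878]] [  9.05029595 611.57000167 842.00113867] [531.99969506   9.30277388 894.40230052]
{'clock': 0.1, 'qpos': array([ 1.22763699e+00,  3.53567319e-01,  1.63405352e+00, -2.49871138e-05,
        1.15523146e+00, -2.41246169e-03]), 'qvel': array([-0.00017609, -0.00232727, -0.00169958, -0.00051847,  0.00020396,
        0.00203498]), 'joint_efforts': array([ 1.16759488e-04, -6.06360126e+01, -3.42822325e+01,  4.15309967e-05,
        3.99683719e-03, -1.02527250e-05]), 'eef_pos': array([208.74143849, 588.66166102, 238.64666021]), 'tcp_rot': array([-3.14033296e+00,  1.98087878e-05,  2.80085589e+00]), 'contact_force': array([-0.51467389, -0.40340931,  0.35033442]), 'wrist_torque': array([-0.01849459,  0.00571386,  0.03458313]), 'grasp_force': 0.0, 'opening': 0.9967956297378677}
```

View pics/side0.png

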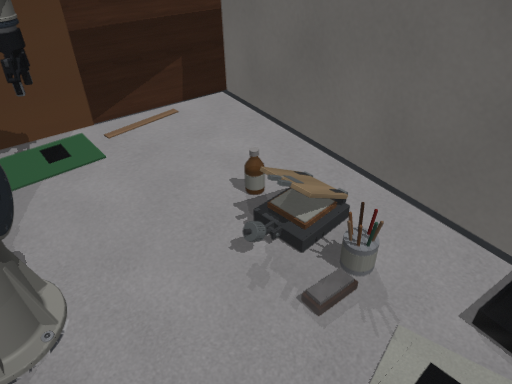

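View pics/top0.png

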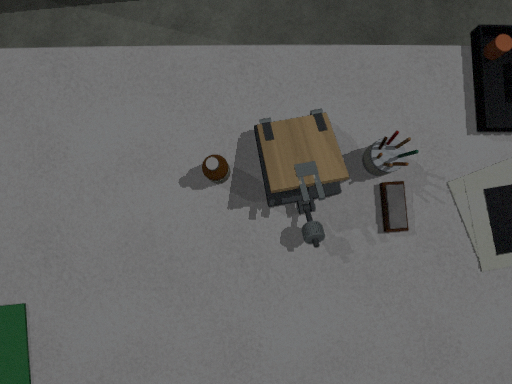

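The side view shows the bottle at (255,172), the press at (302,210), the nut at (254,232), the tin at (360,250) and the stone at (330,290). The top view shows the press centre at about (302,162), the nut at (313,232), the bottle at (215,167) and the tin at (385,157). I'll enlarge both around the press.

```bash
python3 - <<'E'
import cv2
a=cv2.imread('pics/top0.png')[95:265,195:421]; b=cv2.imread('pics/side0.png')[140:290,220:420]
cv2.imwrite('pics/topc.png',cv2.convertScaleAbs(cv2.resize(a,(791,595),interpolation=3),alpha=1.6))
cv2.imwrite('pics/sidec.png',cv2.convertScaleAbs(cv2.resize(b,(800,600),interpolation=3),alpha=1.4))
E
```

```text
(no output)
```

View pics/topc.png

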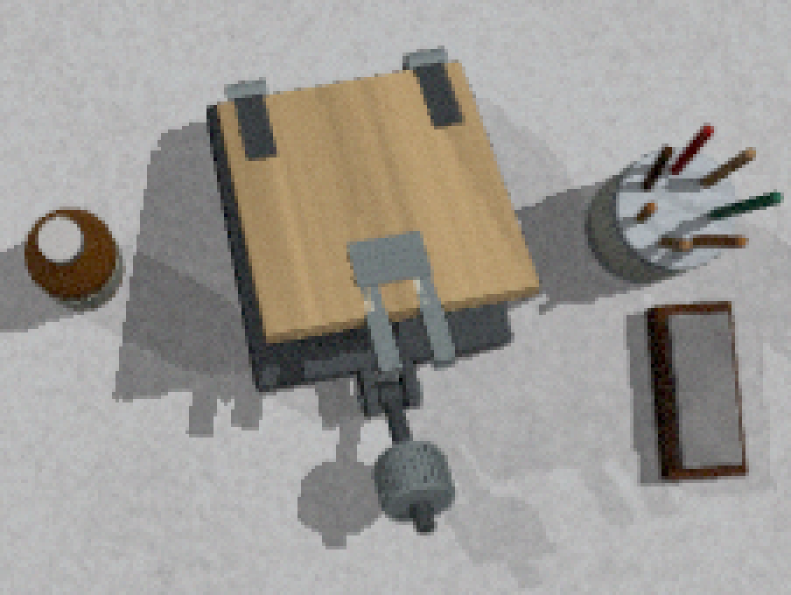

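View pics/sidec.png

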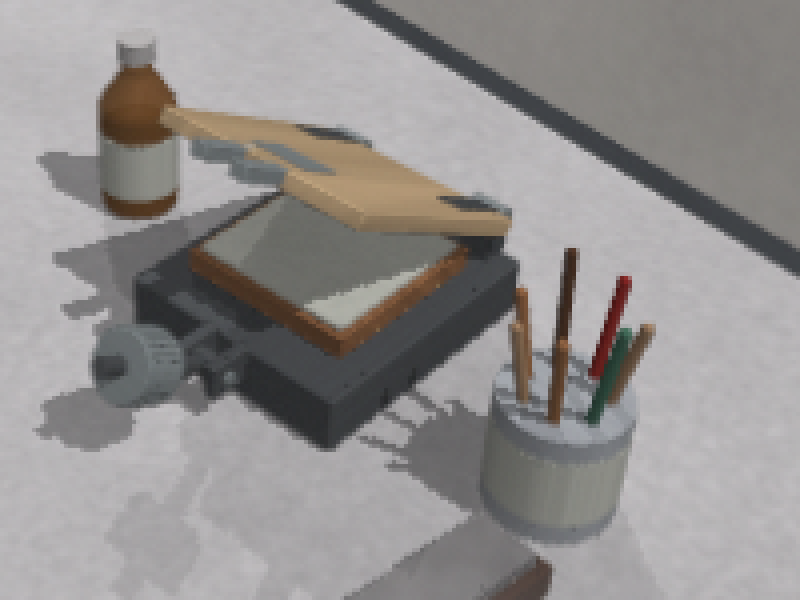

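The crops show the base's front corners in the top view at (258,388) and (512,340). The lid is half raised, with front corners at (268,336) and (540,290). The bolt lies nearly flat, with its tip at (425,526). In the side view the base corners are (137,272), (330,405) and (517,258). Next is a fit of the pose.

```bash
cat > h.py <<'E'
import numpy as np,cv2,json
from scipy.optimize import least_squares
def proj(f,X):
    fl=192/np.tan(np.radians(f["vertical_fov"])/2)
    K=np.array([[fl,0,f["cx"]],[0,fl,f["cy"]],[0,0,1.]])
    R=np.array(f["R"]);return cv2.projectPoints(np.array(X,float).reshape(-1,1,3),cv2.Rodrigues(R)[0],np.array(f["t"],float),K,np.array(f["D"],float))[0].reshape(-1,2)
def world(p,P):
    c,s=np.cos(p[2]),np.sin(p[2]);P=np.array(P,float)
    return P@np.array([[c,s,0],[-s,c,0],[0,0,1]])+[p[0],p[1],0]
def lid(a,x,y,z):  # shut coords -> press coords
    dx,dz=x-85,z-66;c,s=np.cos(a),np.sin(a)
    return [85+dx*c+dz*s,y,66-dx*s+dz*c]
def bolt(b,r): return [-107-r*np.sin(b),0,30+r*np.cos(b)]
E
python3 - <<'E'
from rig import *
from h import *
F={n:grab_frame(n) for n in("side","top")}
B=lambda x,y,z:(lambda p:[x,y,z]); L=lambda x,y,z:(lambda p:lid(p[3],x,y,z)); T=lambda r:(lambda p:bolt(p[4],r))
O=[("side",137,272,B(-90,80,40)),("side",330,405,B(-90,-80,40)),("side",330,448,B(-90,-80,0)),("side",517,258,B(90,-80,40)),
("side",162,108,L(-90,75,70)),("side",361,213,L(-90,-75,70)),("side",107,370,T(95)),
("top",258,372,B(-90,80,40)),("top",512,338,B(-90,-80,40)),("top",210,105,B(90,80,40)),
("top",266,332,L(-90,75,70)),("top",540,290,L(-90,-75,70)),("top",218,103,L(80,75,70)),("top",462,62,L(80,-75,70)),("top",425,528,T(95))]
def r(p):
    o=[]
    for n,u,v,g in O:
        q=[195+u/3.5,95+v/3.5] if n=="top" else [220+u/4,140+v/4]
        o+=list(proj(F[n],world(p,[g(p)]))[0]-q)
    return np.array(o)
s=least_squares(r,[560,-50,0.2,.5,1.3],loss="soft_l1");p=s.x
print(p.round(3));print(r(p).reshape(-1,2).round(1).tolist())
json.dump(p.tolist(),open("p.json","w"))
print("edge",world(p,[lid(p[3],-75,0,70)]),"edge shut",world(p,[lid(0,-75,0,70)]),"nut",world(p,[bolt(p[4],69)]),"upright",world(p,[bolt(0,69)]))
fl=lambda n:192/np.tan(np.radians(F[n]["vertical_fov"])/2)
def ray(n,u,v,z):
    f=F[n];K=np.array([[fl(n),0,f["cx"]],[0,fl(n),f["cy"]],[0,0,1.]])
    d=cv2.undistortPoints(np.array([[[u,v]]],float),K,np.array(f["D"])).ravel();R=np.array(f["R"]);d=R.T@[*d,1];c=-R.T@f["t"];return c+d*(z-c[2])/d[2]
print("bottle",ray("top",195+60/3.5,95+237/3.5,130),"tin",ray("side",220+558/4,140+395/4,75),"stone",ray("top",195+705/3.5,95+390/3.5,32))
E
```

```text
[ 6.72252e+02 -7.71840e+01  1.70000e-01  4.91000e-01  1.05400e+00]
[[-1.7, 0.7], [0.1, -0.7], [-0.8, 1.6], [1.2, 0.3], [-0.5, -0.0], [0.3, 0.8], [-2.8, -0.3], [0.0, 3.8], [0.8, 0.5], [-0.9, -1.3], [-0.2, 0.2], [0.3, -1.7], [-0.3, -1.4], [0.1, -1.7], [0.2, -0.1]]
edge [[618.85155613 -86.3445579  145.02385428]] edge shut [[598.33182342 -89.86440535  70.        ]] nut [[ 507.67687406 -105.41488047   64.11039602]] upright [[566.79246918 -95.27450096  99.        ]]
bottle [648.35394809  97.40967837 130.        ] tin [ 670.92564416 -263.374848     75.        ] stone [ 565.94465726 -290.56166396   32.        ]
```

Request:
step_arm([
  {"claw":0,"delta_pos":[0,0,0],"turn":-0.102},
  {"claw":0,"delta_pos":[0,0,0],"turn":-0.102},
  {"claw":0,"delta_pos":[0,0,0],"turn":-0.102},
  {"claw":0,"delta_pos":[0,0,0],"turn":-0.102},
  {"claw":0,"delta_pos":[0,0,0],"turn":-0.102},
], force=40)

```text
clock: 0.62
eef_pos: [208.8, 588.9, 239.1]
tcp_rot: [-3.141, -0.0, -2.967]
contact_force: [-1.4, -0.8, -0.3]
opening: 0.296
grasp_force: 0.0
```

Request:
step_arm([
  {"claw":0,"delta_pos":[-14.7,-36.7,0],"turn":0},
  {"claw":0,"delta_pos":[-14.7,-36.7,0],"turn":0},
  {"claw":0,"delta_pos":[-14.7,-36.7,0],"turn":0},
  {"claw":0,"delta_pos":[-14.7,-36.7,0],"turn":0},
  {"claw":0,"delta_pos":[-14.7,-36.7,0],"turn":0},
  {"claw":0,"delta_pos":[-14.7,-36.7,0],"turn":0},
  {"claw":0,"delta_pos":[-14.7,-36.7,0],"turn":0},
  {"claw":0,"delta_pos":[-14.7,-36.7,0],"turn":0},
])

```text
clock: 1.28
eef_pos: [374.7, 317.7, 239.3]
tcp_rot: [3.142, 0.0, -2.972]
contact_force: [0.3, 0.2, -0.3]
opening: -0.002
grasp_force: 0.0
```

Request:
step_arm([
  {"claw":0,"delta_pos":[-14.6,-36.6,0],"turn":0},
  {"claw":0,"delta_pos":[-14.6,-36.6,0],"turn":0},
  {"claw":0,"delta_pos":[-14.6,-36.6,0],"turn":0},
  {"claw":0,"delta_pos":[-14.6,-36.6,0],"turn":0},
  {"claw":0,"delta_pos":[-14.6,-36.6,0],"turn":0},
  {"claw":0,"delta_pos":[-14.6,-36.6,0],"turn":0},
  {"claw":0,"delta_pos":[-14.6,-36.6,0],"turn":0},
  {"claw":0,"delta_pos":[-14.6,-36.6,0],"turn":0},
])

```text
clock: 1.95
eef_pos: [539.3, 48.5, 239.3]
tcp_rot: [3.142, 0.0, -2.973]
contact_force: [-0.1, 1.1, 0.5]
opening: -0.004
grasp_force: 0.0
```

Request:
step_arm([
  {"claw":0,"delta_pos":[-14.6,-36.6,0],"turn":0},
  {"claw":0,"delta_pos":[-14.6,-36.6,0],"turn":0},
  {"claw":0,"delta_pos":[-14.6,-36.6,0],"turn":0},
  {"claw":0,"delta_pos":[-14.6,-36.6,0],"turn":0},
  {"claw":0,"delta_pos":[0,0,20],"turn":0},
  {"claw":0,"delta_pos":[0,0,20],"turn":0},
  {"claw":0,"delta_pos":[0,0,20],"turn":0},
  {"claw":0,"delta_pos":[0,0,10],"turn":0},
])

```text
clock: 2.62
eef_pos: [619.6, -84.2, 166.6]
tcp_rot: [3.141, -0.003, -2.973]
contact_force: [0.1, 0.2, -0.7]
opening: -0.001
grasp_force: 0.0
```

Request:
step_arm([
  {"claw":0,"delta_pos":[0,0,10],"turn":0},
  {"claw":0,"delta_pos":[0,0,10],"turn":0},
  {"claw":0,"delta_pos":[0,0,10],"turn":0},
  {"claw":0,"delta_pos":[0,0,10],"turn":0},
  {"claw":0,"delta_pos":[0,0,10],"turn":0},
  {"claw":0,"delta_pos":[0,0,10],"turn":0},
  {"claw":0,"delta_pos":[0,0,9],"turn":0},
  {"claw":0,"delta_pos":[0,0,7],"turn":0},
])

```text
clock: 3.28
eef_pos: [620.5, -83.9, 92.1]
tcp_rot: [3.141, -0.001, -2.972]
contact_force: [-0.9, 0.4, 0.9]
opening: -0.002
grasp_force: 0.7
```

Request:
step_arm([
  {"claw":0,"delta_pos":[0,0,5],"turn":0},
  {"claw":0,"delta_pos":[0,0,4],"turn":0},
  {"claw":0,"delta_pos":[0,0,1],"turn":0},
  {"claw":0,"delta_pos":[0,0,1],"turn":0},
  {"claw":0,"delta_pos":[0,0,0],"turn":0},
])

```text
clock: 3.7
eef_pos: [621.1, -84.0, 82.4]
tcp_rot: [-3.142, 0.0, -2.972]
contact_force: [0.1, -1.2, -1.0]
opening: 0.0
grasp_force: 0.0
```

Request:
step_arm([
  {"claw":0,"delta_pos":[0,0,1],"turn":0},
  {"claw":0,"delta_pos":[0,0,1],"turn":0},
  {"claw":0,"delta_pos":[0,0,1],"turn":0},
  {"claw":0,"delta_pos":[0,0,0.5],"turn":0},
  {"claw":0,"delta_pos":[0,0,0],"turn":0},
])

```text
clock: 4.12
eef_pos: [621.1, -84.0, 78.8]
tcp_rot: [-3.141, 0.0, -2.972]
contact_force: [0.2, 0.2, 0.7]
opening: -0.003
grasp_force: 0.2
```

Request:
step_arm([
  {"claw":0,"delta_pos":[0,0,1],"turn":0},
  {"claw":0,"delta_pos":[0,0,1],"turn":0},
  {"claw":0,"delta_pos":[0,0,0],"turn":0},
])

```text
clock: 4.37
eef_pos: [621.2, -84.0, 78.0]
tcp_rot: [-3.141, 0.001, -2.972]
contact_force: [-4.1, -0.2, 13.8]
opening: -0.0
grasp_force: 6.5
```

```bash
python3 - <<'E'
from rig import *
import cv2
print(sense()["qpos"],sense()["contact_force"])
b=grab_frame("side")["img"][140:290,220:420,::-1]
cv2.imwrite('pics/s1.png',cv2.convertScaleAbs(cv2.resize(b,(800,600),interpolation=3),alpha=1.4))
E
```

```text
[-1.36841089e-01  5.40012514e-01  1.74662896e+00 -4.23423897e-05
  8.54320626e-01 -1.87683711e+00] [-4.0566947  -0.165086   13.84992699]
```

View pics/s1.png

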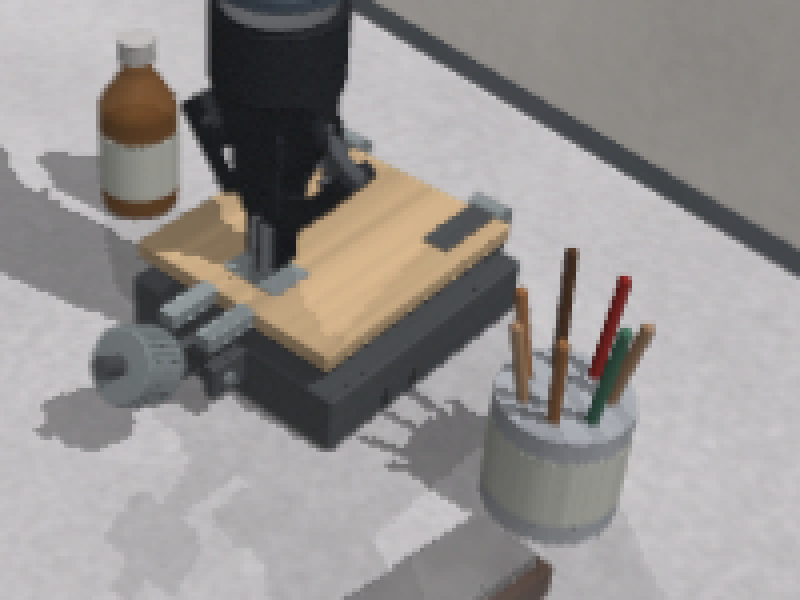

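The lid is down: a 14 N reaction at tip height 70 mm, and the side view shows it level, with the fork prongs at (190,300) and (225,328) and the nut still lying at (135,365). Next I retreat and go in front of the nut.

Request:
step_arm([
  {"claw":0,"delta_pos":[0,0,-20],"turn":0},
  {"claw":0,"delta_pos":[0,0,-35],"turn":0},
  {"claw":0,"delta_pos":[0,0,-35],"turn":0},
  {"claw":0,"delta_pos":[36.7,-0.4,0],"turn":0},
  {"claw":0,"delta_pos":[36.7,-0.4,0],"turn":0},
  {"claw":0,"delta_pos":[36.7,-0.4,0],"turn":0},
  {"claw":0,"delta_pos":[36.7,-0.4,0],"turn":0},
  {"claw":0,"delta_pos":[36.7,-0.4,0],"turn":0},
])

```text
clock: 5.08
eef_pos: [438.5, -116.8, 166.6]
tcp_rot: [-3.142, -0.0, -2.972]
contact_force: [-0.3, -1.2, 0.3]
opening: 0.003
grasp_force: 0.0
```

Request:
step_arm([
  {"claw":0,"delta_pos":[0,0,0],"turn":0},
  {"claw":0,"delta_pos":[0,0,25],"turn":0},
  {"claw":0,"delta_pos":[0,0,25],"turn":0},
  {"claw":0,"delta_pos":[0,0,25],"turn":0},
  {"claw":0,"delta_pos":[0,0,25],"turn":0},
  {"claw":0,"delta_pos":[0,0,10],"turn":0},
  {"claw":0,"delta_pos":[0,0,0],"turn":0},
])

```text
clock: 5.67
eef_pos: [438.8, -116.4, 54.9]
tcp_rot: [3.14, -0.004, -2.972]
contact_force: [-0.0, -0.6, -0.0]
opening: 0.001
grasp_force: 0.0
```

Request:
step_arm([
  {"claw":0,"delta_pos":[-12,0,0],"turn":0},
  {"claw":0,"delta_pos":[-12,0,0],"turn":0},
  {"claw":0,"delta_pos":[-6,0,-2],"turn":0},
  {"claw":0,"delta_pos":[-6,0,-2],"turn":0},
  {"claw":0,"delta_pos":[-6,0,-2],"turn":0},
  {"claw":0,"delta_pos":[-6,0,-3],"turn":0},
  {"claw":0,"delta_pos":[-6,0,-3],"turn":0},
  {"claw":0,"delta_pos":[-6,0,-3],"turn":0},
])

```text
clock: 6.33
eef_pos: [483.9, -108.4, 70.9]
tcp_rot: [3.138, -0.032, -2.968]
contact_force: [-69.4, -35.7, 54.1]
opening: 0.0
grasp_force: 38.4
```

Request:
step_arm([
  {"claw":0,"delta_pos":[8,0,-4],"turn":0},
  {"claw":0,"delta_pos":[8,0,-4],"turn":0},
  {"claw":0,"delta_pos":[8,0,0],"turn":0},
  {"claw":0,"delta_pos":[0,0,0],"turn":0},
])

```text
clock: 6.67
eef_pos: [475.6, -110.8, 80.6]
tcp_rot: [-3.141, 0.001, -2.972]
contact_force: [0.7, 0.2, -0.1]
opening: 0.001
grasp_force: 0.0
```

```bash
python3 - <<'E'
from rig import *
import cv2
print(sense()["eef_pos"],sense()["contact_force"])
import numpy as np
b=grab_frame("side")["img"][140:290,200:400,::-1]; a=grab_frame("top")["img"][110:260,235:368,::-1]
im=np.hstack([cv2.resize(b,(420,315),interpolation=3),cv2.resize(a,(360,406),interpolation=3)[:315]]) if 0 else None
A=cv2.resize(a,(399,450),interpolation=3);Bm=cv2.resize(b,(400,300),interpolation=3)
c=np.zeros((450,799,3),np.uint8);c[:300,:400]=Bm;c[:,400:]=A
cv2.imwrite('pics/s2.png',cv2.convertScaleAbs(c,alpha=1.5))
E
```

```text
[ 475.62271616 -110.83852452   80.59047037] [ 0.69696141  0.16979748 -0.12749263]
```

View pics/s2.png

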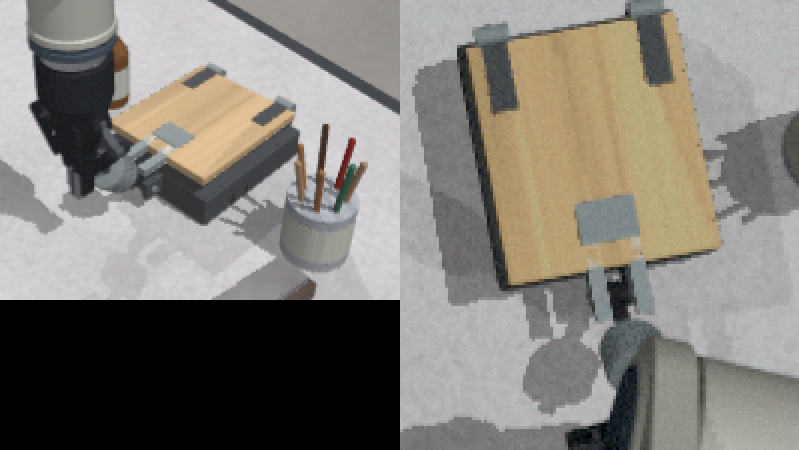

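The nut at about (632,350) in the right panel still lies low. The horizontal push on the rod's end jammed by friction, so I'll grasp the nut and carry it along the arc instead. I'm clearing the view to check the bolt angle.

Request:
step_arm([
  {"claw":0,"delta_pos":[10,0,-30],"turn":0},
  {"claw":40,"delta_pos":[20,20,-35],"turn":0},
  {"claw":75,"delta_pos":[10,40,-25],"turn":0},
  {"claw":75,"delta_pos":[0,40,0],"turn":0},
  {"claw":75,"delta_pos":[0,40,0],"turn":0},
  {"claw":75,"delta_pos":[0,0,0],"turn":0},
])

```text
clock: 7.27
eef_pos: [416.4, 19.4, 164.5]
tcp_rot: [3.14, 0.002, -2.969]
contact_force: [-0.1, -1.1, -0.9]
opening: 0.709
grasp_force: 0.0
```

```bash
python3 - <<'E'
from rig import *
from h import *
p=json.load(open("p.json"));print(sense()["eef_pos"],sense()["opening"])
F={n:grab_frame(n) for n in("side","top")}
c=np.zeros((480,800,3),np.uint8)
for i,(n,x,y) in enumerate((("side",220,185),("top",270,180))):
    a=cv2.resize(F[n]["img"][y:y+80,x:x+66,::-1],(396,480),interpolation=3);a=cv2.convertScaleAbs(a,alpha=1.6)
    for b,col in((.95,(0,0,255)),(1.1,(0,255,0)),(1.25,(255,0,0)),(1.35,(255,0,255))):
        q=(proj(F[n],world(p,[bolt(b,0),bolt(b,95)]))-[x,y]+.5)*6
        for r in q: cv2.circle(a,tuple(int(v) for v in r),3,col,-1)
    c[:,400*i:400*i+396]=a
cv2.imwrite('pics/s3.png',c)
E
```

```text
[416.39428803  19.41181193 164.51333613] 0.7093488537091833
```

View pics/s3.png

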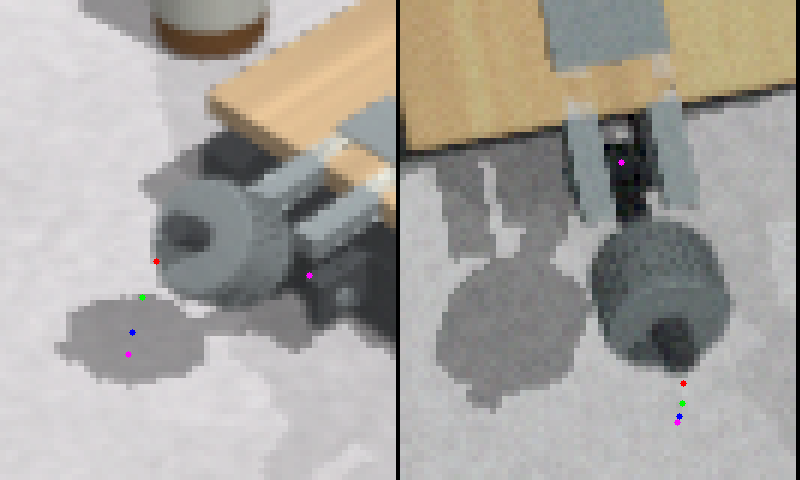

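The bolt did swing part way: the rod tip is at (180,232) in the left (side) panel and (680,360) in the right (top) panel, above the 0.95 rad marker. The prong ends are at (597,218) and (683,207). I'll refit on these.

```bash
python3 - <<'E'
from rig import *
from h import *
p=json.load(open("p.json"))
F={n:grab_frame(n) for n in("side","top")}
O=[("side",182,232,lambda q:bolt(q[3],95)),("top",680-400,358,lambda q:bolt(q[3],95)),
("top",597-400,218,lambda q:[-125,14.5,70]),("top",683-400,207,lambda q:[-125,-14.5,70]),("side",248,184,lambda q:[-125,20.5,70]),
("side",222,241,lambda q:bolt(q[3],76))] [:5]
off={"side":(220,185),"top":(270,180)}
def r(q):
    o=[]
    for n,u,v,g in O: o+=list(proj(F[n],world(q,[g(q)]))[0]-np.array(off[n])-np.array([u,v])/6+.5)
    return np.array(o+list((q[:2]-np.array(p[:2]))/4)+[(q[2]-p[2])/.02])
s=least_squares(r,[*p[:3],.8]);q=s.x;print(q.round(3),r(q).round(1))
json.dump(q.tolist(),open("q.json","w"))
e=sense()["eef_pos"];c,sn=np.cos(q[2]),np.sin(q[2]);d=e[:2]-q[:2]
print("tcp press",c*d[0]+sn*d[1],-sn*d[0]+c*d[1],e[2],"nut",bolt(q[3],66))
E
```

```text
[ 6.7341e+02 -7.6580e+01  1.7000e-01  8.1900e-01] [-1.3 -0.7  0.3 -0.1  0.8 -0.7  0.3 -1.4 -1.5  1.1  0.3  0.2 -0. ]
tcp press -236.885429906195 132.48955542834548 163.8662765509498 nut [np.float64(-155.20843411761297), 0, np.float64(75.0771214689644)]
```

Request:
step_arm([
  {"claw":75,"delta_pos":[-20.7,-33.1,0],"turn":0},
  {"claw":75,"delta_pos":[-20.7,-33.1,0],"turn":0},
  {"claw":75,"delta_pos":[-20.7,-33.1,0],"turn":0},
  {"claw":75,"delta_pos":[-20.7,-33.1,0],"turn":0},
  {"claw":75,"delta_pos":[0,0,0],"turn":0},
  {"claw":75,"delta_pos":[0,0,30],"turn":0},
  {"claw":75,"delta_pos":[0,0,30],"turn":0},
  {"claw":75,"delta_pos":[0,0,20],"turn":0},
])

```text
clock: 8.13
eef_pos: [520.0, -104.4, 81.4]
tcp_rot: [3.141, -0.002, -2.976]
contact_force: [-0.6, 0.6, -0.6]
opening: 0.877
grasp_force: 0.0
```

Request:
step_arm([
  {"claw":75,"delta_pos":[0,0,10],"turn":0},
  {"claw":75,"delta_pos":[0,0,8],"turn":0},
  {"claw":75,"delta_pos":[0,0,0],"turn":0},
])

```text
clock: 8.38
eef_pos: [520.2, -103.2, 64.6]
tcp_rot: [3.141, -0.002, -2.974]
contact_force: [0.1, -0.3, 0.5]
opening: 0.879
grasp_force: 0.0
```

Request:
step_arm([
  {"claw":38,"delta_pos":[0,0,0],"turn":0},
  {"claw":38,"delta_pos":[0,0,0],"turn":0},
  {"claw":38,"delta_pos":[0,0,0],"turn":0},
  {"claw":38,"delta_pos":[0,0,0],"turn":0},
  {"claw":38,"delta_pos":[0,0,0],"turn":0},
], force=25)

```text
clock: 8.8
eef_pos: [521.6, -102.7, 66.9]
tcp_rot: [-3.141, 0.002, -2.972]
contact_force: [-0.4, -2.6, 5.3]
opening: 0.495
grasp_force: 28.5
```

Request:
step_arm([
  {"claw":38,"delta_pos":[-2.8,0,-2.6],"turn":0},
  {"claw":38,"delta_pos":[-2.8,0,-2.7],"turn":0},
  {"claw":38,"delta_pos":[-5.1,0,-3.8],"turn":0},
  {"claw":38,"delta_pos":[-5.4,0,-3.4],"turn":0},
  {"claw":38,"delta_pos":[0,0,0],"turn":0},
])

```text
clock: 9.22
eef_pos: [535.6, -100.1, 78.0]
tcp_rot: [-3.142, -0.003, -2.972]
contact_force: [-2.4, -5.6, -1.9]
opening: 0.497
grasp_force: 27.3
```

Request:
step_arm([
  {"claw":38,"delta_pos":[-5.8,0,-2.7],"turn":0},
  {"claw":38,"delta_pos":[-6,0,-2.2],"turn":0},
  {"claw":38,"delta_pos":[-6.2,0,-1.6],"turn":0},
  {"claw":38,"delta_pos":[-6.3,0,-1],"turn":0},
  {"claw":38,"delta_pos":[-4,0,-0.2],"turn":0},
  {"claw":38,"delta_pos":[0,0,0],"turn":0},
])

```text
clock: 9.72
eef_pos: [563.2, -95.3, 85.7]
tcp_rot: [-3.142, -0.004, -2.972]
contact_force: [-3.6, -4.9, 2.4]
opening: 0.496
grasp_force: 26.6
```

Request:
step_arm([
  {"claw":38,"delta_pos":[-1.5,0,0],"turn":0},
  {"claw":38,"delta_pos":[-1.5,0,0],"turn":0},
  {"claw":38,"delta_pos":[-1,0,0],"turn":0},
  {"claw":38,"delta_pos":[-1,0,0],"turn":0},
  {"claw":38,"delta_pos":[0,0,0],"turn":0},
])

```text
clock: 10.13
eef_pos: [567.4, -94.6, 85.7]
tcp_rot: [3.142, -0.004, -2.972]
contact_force: [-6.0, -5.7, 3.9]
opening: 0.493
grasp_force: 26.6
```

Request:
step_arm([
  {"claw":38,"delta_pos":[-1,0,0],"turn":0},
  {"claw":38,"delta_pos":[-1,0,0],"turn":0},
  {"claw":38,"delta_pos":[-0.5,0,0],"turn":0},
  {"claw":38,"delta_pos":[0,0,0],"turn":0},
])

```text
clock: 10.47
eef_pos: [569.8, -94.2, 85.7]
tcp_rot: [3.142, -0.004, -2.972]
contact_force: [-6.1, -6.1, 2.3]
opening: 0.493
grasp_force: 26.2
```

Request:
step_arm([
  {"claw":38,"delta_pos":[-1,0,0],"turn":0},
  {"claw":38,"delta_pos":[-1,0,0],"turn":0},
  {"claw":38,"delta_pos":[-1,0,0],"turn":0},
  {"claw":38,"delta_pos":[0,0,0],"turn":0},
])

```text
clock: 10.8
eef_pos: [572.8, -93.6, 85.7]
tcp_rot: [3.142, -0.004, -2.972]
contact_force: [-6.1, -5.6, 2.4]
opening: 0.497
grasp_force: 25.4
```

Request:
step_arm([
  {"claw":75,"delta_pos":[0,0,0],"turn":0},
  {"claw":75,"delta_pos":[0,0,0],"turn":0},
  {"claw":75,"delta_pos":[0,0,0],"turn":0},
  {"claw":75,"delta_pos":[0,0,-30],"turn":0},
  {"claw":75,"delta_pos":[0,0,-40],"turn":0},
  {"claw":75,"delta_pos":[40,0,-10],"turn":0},
  {"claw":75,"delta_pos":[40,0,0],"turn":0},
  {"claw":75,"delta_pos":[40,0,0],"turn":0},
])

```text
clock: 11.47
eef_pos: [456.3, -113.3, 167.1]
tcp_rot: [-3.141, 0.003, -2.971]
contact_force: [0.3, -1.0, -0.6]
opening: 0.879
grasp_force: 0.0
```

Request:
step_arm([
  {"claw":75,"delta_pos":[10,40,0],"turn":0},
  {"claw":75,"delta_pos":[0,40,0],"turn":0},
  {"claw":75,"delta_pos":[0,40,0],"turn":0},
  {"claw":75,"delta_pos":[0,0,0],"turn":0},
])

```text
clock: 11.8
eef_pos: [425.0, 8.0, 166.3]
tcp_rot: [3.14, 0.0, -2.97]
contact_force: [0.1, -0.6, 0.5]
opening: 0.876
grasp_force: 0.0
```

```bash
python3 - <<'E'
from rig import *
from h import *
p=json.load(open("q.json"));print(sense()["eef_pos"],sense()["opening"])
F={n:grab_frame(n) for n in("side","top")}
c=np.zeros((480,800,3),np.uint8)
for i,(n,x,y) in enumerate((("side",220,165),("top",270,160))):
    a=cv2.resize(F[n]["img"][y:y+80,x:x+66,::-1],(396,480),interpolation=3);a=cv2.convertScaleAbs(a,alpha=1.6)
    for b,col in((.1,(0,0,255)),(0,(0,255,0))):
        q=(proj(F[n],world(p,[bolt(b,0),bolt(b,79),bolt(b,95)]))-[x,y]+.5)*6
        for r in q: cv2.circle(a,tuple(int(v) for v in r),3,col,-1)
    c[:,400*i:400*i+396]=a
cv2.imwrite('pics/s4.png',c)
E
```

```text
[424.9963803    7.97372105 166.28354763] 0.876328085392036
```

View pics/s4.png

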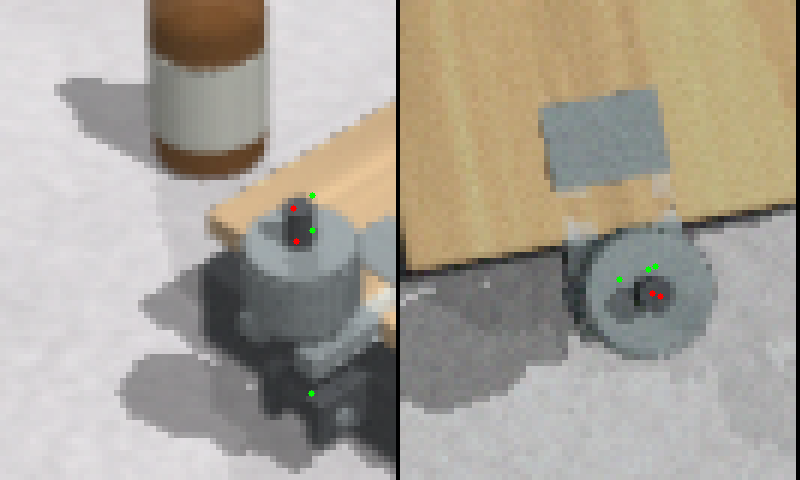

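The bolt stands at roughly 0.08 rad: the tip at (298,205) in the side panel lies between the 0.1 and 0 markers, so the pads slipped on the last bit. I'll finish it with a horizontal push of the closed fingers on the nut's front.

Request:
step_arm([
  {"claw":0,"delta_pos":[-13.7,-31.3,0],"turn":0},
  {"claw":0,"delta_pos":[-13.7,-31.3,0],"turn":0},
  {"claw":0,"delta_pos":[-13.7,-31.3,0],"turn":0},
  {"claw":0,"delta_pos":[-13.7,-31.3,0],"turn":0},
  {"claw":0,"delta_pos":[0,0,20],"turn":0},
  {"claw":0,"delta_pos":[0,0,25],"turn":0},
  {"claw":0,"delta_pos":[0,0,25],"turn":0},
  {"claw":0,"delta_pos":[0,0,3],"turn":0},
])

```text
clock: 12.57
eef_pos: [499.3, -112.0, 89.5]
tcp_rot: [3.14, -0.005, -2.974]
contact_force: [-1.1, -0.9, 0.2]
opening: 0.006
grasp_force: 0.0
```

Request:
step_arm([
  {"claw":0,"delta_pos":[0,0,0],"turn":0},
  {"claw":0,"delta_pos":[-10,0,0],"turn":0},
  {"claw":0,"delta_pos":[-10,0,0],"turn":0},
  {"claw":0,"delta_pos":[-5,0,0],"turn":0},
  {"claw":0,"delta_pos":[-3,0,0],"turn":0},
  {"claw":0,"delta_pos":[-2,0,0],"turn":0},
  {"claw":0,"delta_pos":[-2,0,0],"turn":0},
  {"claw":0,"delta_pos":[0,0,0],"turn":0},
])

```text
clock: 13.23
eef_pos: [533.0, -105.4, 93.2]
tcp_rot: [3.141, -0.001, -2.972]
contact_force: [-2.4, 0.3, 2.0]
opening: -0.001
grasp_force: 1.0
```

Request:
step_arm([
  {"claw":0,"delta_pos":[-1.5,0,0],"turn":0},
  {"claw":0,"delta_pos":[-1.5,0,0],"turn":0},
  {"claw":0,"delta_pos":[-1,0,0],"turn":0},
  {"claw":0,"delta_pos":[0,0,0],"turn":0},
])

```text
clock: 13.57
eef_pos: [536.2, -104.8, 92.8]
tcp_rot: [3.141, -0.002, -2.972]
contact_force: [-5.7, -1.7, 4.0]
opening: -0.005
grasp_force: 2.9
```

Request:
step_arm([
  {"claw":0,"delta_pos":[-1,0,0],"turn":0},
  {"claw":0,"delta_pos":[-1,0,0],"turn":0},
  {"claw":0,"delta_pos":[-1,0,0],"turn":0},
  {"claw":0,"delta_pos":[0,0,0],"turn":0},
])

```text
clock: 13.9
eef_pos: [536.6, -104.6, 92.5]
tcp_rot: [3.14, -0.007, -2.972]
contact_force: [-16.0, -4.4, 12.9]
opening: 0.001
grasp_force: 7.9
```

The force jumped to 16 N with the bolt at the predicted upright position, so it's on its stop. Next I back off, rise and come over the nut.

Request:
step_arm([
  {"claw":0,"delta_pos":[-1,0,0],"turn":0},
  {"claw":0,"delta_pos":[0,0,0],"turn":0},
  {"claw":0,"delta_pos":[14,0,0],"turn":0},
  {"claw":75,"delta_pos":[0,1.7,-35],"turn":0},
  {"claw":75,"delta_pos":[0,1.7,-35],"turn":0},
  {"claw":75,"delta_pos":[-14,0,0],"turn":0},
  {"claw":75,"delta_pos":[-15,0,0],"turn":0},
  {"claw":75,"delta_pos":[-14,0,0],"turn":0},
])

```text
clock: 14.57
eef_pos: [570.9, -96.0, 164.2]
tcp_rot: [-3.141, 0.004, -2.973]
contact_force: [-0.2, 0.2, -0.8]
opening: 0.706
grasp_force: 0.0
```

Request:
step_arm([
  {"claw":75,"delta_pos":[0,0,0],"turn":0},
  {"claw":75,"delta_pos":[0,0,0],"turn":0},
])

```text
clock: 14.73
eef_pos: [569.5, -95.9, 162.8]
tcp_rot: [-3.141, 0.001, -2.972]
contact_force: [-1.2, -0.1, 0.1]
opening: 0.877
grasp_force: 0.0
```

```bash
python3 - <<'E'
from rig import *
from h import *
q=json.load(open("q.json"));s=sense();e=s["eef_pos"];c,sn=np.cos(q[2]),np.sin(q[2]);d=e[:2]-q[:2]
print("tcp press",c*d[0]+sn*d[1],-sn*d[0]+c*d[1],e[2],s["qpos"],s["opening"])
F={n:grab_frame(n) for n in("side",)}
x,y=180,130
a=cv2.resize(F["side"]["img"][y:y+120,x:x+160,::-1],(800,600),interpolation=3);a=cv2.convertScaleAbs(a,alpha=1.6)
for b,col in((.1,(0,0,255)),(0,(0,255,0))):
    for r in (proj(F["side"],world(q,[bolt(b,79),bolt(b,95)]))-[x,y]+.5)*5: cv2.circle(a,tuple(int(v) for v in r),3,col,-1)
cv2.imwrite('pics/s5.png',a)
E
```

```text
tcp press -105.63295244141418 -1.4700189228619962 162.82739752282984 [-1.69422887e-01  3.64194466e-01  1.80640623e+00  8.57946882e-05
  9.70375057e-01 -1.90992224e+00] 0.8771667524493302
```

View pics/s5.png

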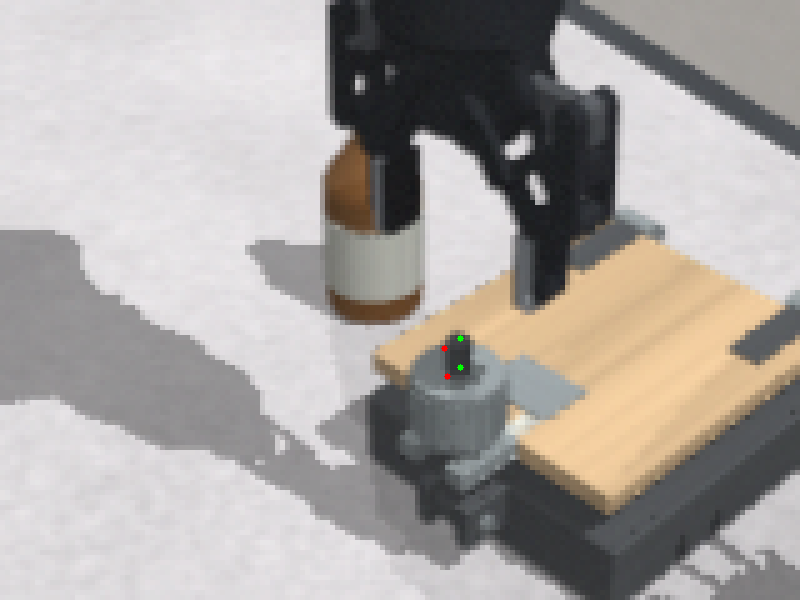

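The rod tip at (459,338) matches the upright marker, and the nut is centred between the open fingers. Going down to grip.

Request:
step_arm([
  {"claw":75,"delta_pos":[1.4,0,25],"turn":0},
  {"claw":75,"delta_pos":[0,0,25],"turn":0},
  {"claw":75,"delta_pos":[0,0,18],"turn":0},
  {"claw":75,"delta_pos":[0,0,7],"turn":0},
  {"claw":75,"delta_pos":[0,0,0],"turn":0},
])

```text
clock: 15.2
eef_pos: [565.8, -96.1, 86.3]
tcp_rot: [3.14, -0.004, -2.973]
contact_force: [-0.0, 0.4, 0.4]
opening: 0.881
grasp_force: 0.0
```

Request:
step_arm([
  {"claw":38,"delta_pos":[0,0,0],"turn":0},
  {"claw":38,"delta_pos":[0,0,0],"turn":0},
  {"claw":38,"delta_pos":[0,0,0],"turn":0},
  {"claw":38,"delta_pos":[0,0,0],"turn":0},
  {"claw":38,"delta_pos":[0,0,0],"turn":0},
], force=45)

```text
clock: 15.62
eef_pos: [568.2, -95.1, 89.9]
tcp_rot: [3.14, 0.002, -2.973]
contact_force: [-2.2, 8.6, 9.4]
opening: 0.489
grasp_force: 44.2
```

Request:
step_arm([
  {"claw":38,"delta_pos":[0,0,0.19],"turn":0.12},
  {"claw":38,"delta_pos":[0,0,0.19],"turn":0.12},
  {"claw":38,"delta_pos":[0,0,0.19],"turn":0.12},
  {"claw":38,"delta_pos":[0,0,0.19],"turn":0.12},
])

```text
clock: 15.95
eef_pos: [568.2, -95.4, 89.1]
tcp_rot: [3.14, 0.001, 2.825]
contact_force: [-3.2, 6.1, 8.8]
opening: 0.49
grasp_force: 44.3
```

```bash
python3 -c "
from rig import *
s=sense();print(s['qpos'],s['wrist_torque'],s['contact_force'])"
```

```text
[-1.69656620e-01  4.61392329e-01  1.85681319e+00  1.48854490e-03
  8.22144446e-01 -1.42476130e+00] [0.75261434 0.60663576 0.01019763] [-3.18749846  6.13006811  8.8236451 ]
```

Request:
step_arm([
  {"claw":38,"delta_pos":[0,0,0.19],"turn":0.12},
  {"claw":38,"delta_pos":[0,0,0.19],"turn":0.12},
  {"claw":38,"delta_pos":[0,0,0.19],"turn":0.12},
  {"claw":38,"delta_pos":[0,0,0.19],"turn":0.12},
  {"claw":38,"delta_pos":[0,0,0.19],"turn":0.12},
  {"claw":38,"delta_pos":[0,0,0.19],"turn":0.12},
  {"claw":38,"delta_pos":[0,0,0.19],"turn":0.12},
  {"claw":38,"delta_pos":[0,0,0.19],"turn":0.12},
])

```text
clock: 16.62
eef_pos: [567.5, -95.8, 87.5]
tcp_rot: [3.141, -0.0, 1.865]
contact_force: [-5.5, 3.3, 11.1]
opening: 0.489
grasp_force: 44.5
```

```bash
python3 -c "
from rig import *
s=sense();print(s['qpos'],s['wrist_torque'],s['contact_force'])"
```

```text
[-1.70110921e-01  4.63497957e-01  1.85800238e+00  5.96218353e-04
  8.20056752e-01 -4.64762985e-01] [0.48068925 1.06940485 0.09822555] [-5.4855973   3.25862577 11.10068324]
```

Request:
step_arm([
  {"claw":75,"delta_pos":[0,0,0],"turn":0},
  {"claw":75,"delta_pos":[0,0,0],"turn":0},
  {"claw":75,"delta_pos":[0,0,0],"turn":-0.12},
  {"claw":75,"delta_pos":[0,0,0],"turn":-0.12},
  {"claw":75,"delta_pos":[0,0,0],"turn":-0.12},
  {"claw":75,"delta_pos":[0,0,0],"turn":-0.12},
  {"claw":75,"delta_pos":[0,0,0],"turn":-0.12},
  {"claw":75,"delta_pos":[0,0,0],"turn":-0.12},
])

```text
clock: 17.28
eef_pos: [568.1, -96.4, 86.2]
tcp_rot: [3.141, 0.001, 2.6]
contact_force: [-0.7, -0.2, -1.0]
opening: 0.876
grasp_force: 0.0
```

Request:
step_arm([
  {"claw":75,"delta_pos":[0,0,0],"turn":-0.12},
  {"claw":75,"delta_pos":[0,0,0],"turn":-0.12},
  {"claw":75,"delta_pos":[0,0,0],"turn":-0.12},
  {"claw":75,"delta_pos":[0,0,0],"turn":-0.12},
  {"claw":75,"delta_pos":[0,0,0],"turn":-0.12},
  {"claw":75,"delta_pos":[0,0,0],"turn":-0.12},
  {"claw":75,"delta_pos":[0,0,0],"turn":0},
])

```text
clock: 17.87
eef_pos: [568.1, -96.4, 86.2]
tcp_rot: [-3.141, 0.001, -2.964]
contact_force: [-0.0, 0.8, 0.0]
opening: 0.877
grasp_force: 0.0
```

Request:
step_arm([
  {"claw":38,"delta_pos":[0,0,0],"turn":0},
  {"claw":38,"delta_pos":[0,0,0],"turn":0},
  {"claw":38,"delta_pos":[0,0,0],"turn":0},
  {"claw":38,"delta_pos":[0,0,0],"turn":0},
  {"claw":38,"delta_pos":[0,0,0],"turn":0},
], force=45)

```text
clock: 18.28
eef_pos: [567.6, -95.1, 86.4]
tcp_rot: [3.14, 0.0, -2.975]
contact_force: [-3.7, 8.2, 8.1]
opening: 0.489
grasp_force: 44.2
```

Request:
step_arm([
  {"claw":38,"delta_pos":[0,1.2,0.19],"turn":0.12},
  {"claw":38,"delta_pos":[0,0,0.19],"turn":0.12},
  {"claw":38,"delta_pos":[0,0,0.19],"turn":0.12},
  {"claw":38,"delta_pos":[0,0,0.19],"turn":0.12},
  {"claw":38,"delta_pos":[0,0,0.19],"turn":0.12},
  {"claw":38,"delta_pos":[0,0,0.19],"turn":0.12},
  {"claw":38,"delta_pos":[0,0,0.19],"turn":0.12},
  {"claw":38,"delta_pos":[0,0,0.19],"turn":0.12},
])

```text
clock: 18.95
eef_pos: [567.5, -95.1, 84.9]
tcp_rot: [-3.141, 0.0, 2.343]
contact_force: [-3.0, 1.2, 8.5]
opening: 0.484
grasp_force: 44.5
```

Request:
step_arm([
  {"claw":38,"delta_pos":[0,0,0.19],"turn":0.12},
  {"claw":38,"delta_pos":[0,0,0.19],"turn":0.12},
  {"claw":38,"delta_pos":[0,0,0.19],"turn":0.12},
  {"claw":38,"delta_pos":[0,0,0.19],"turn":0.12},
])

```text
clock: 19.28
eef_pos: [567.3, -95.1, 84.1]
tcp_rot: [-3.141, 0.0, 1.863]
contact_force: [-3.4, 0.2, 8.9]
opening: 0.492
grasp_force: 44.5
```

```bash
python3 -c "
from rig import *
s=sense();print(s['qpos'],s['wrist_torque'],s['contact_force'])"
```

```text
[-1.68543958e-01  4.68189822e-01  1.86007982e+00 -2.71480196e-04
  8.13581670e-01 -4.60929172e-01] [-0.02471222  0.75065098  0.13740277] [-3.38082596  0.21626951  8.93549674]
```

Request:
step_arm([
  {"claw":75,"delta_pos":[0,0,0],"turn":0},
  {"claw":75,"delta_pos":[0,0,0],"turn":0},
  {"claw":75,"delta_pos":[0,0,0],"turn":-0.12},
  {"claw":75,"delta_pos":[0,0,0],"turn":-0.12},
  {"claw":75,"delta_pos":[0,0,0],"turn":-0.12},
  {"claw":75,"delta_pos":[0,0,0],"turn":-0.12},
  {"claw":75,"delta_pos":[0,0,0],"turn":-0.12},
  {"claw":75,"delta_pos":[0,0,0],"turn":-0.12},
])

```text
clock: 19.95
eef_pos: [567.5, -95.1, 83.3]
tcp_rot: [-3.142, -0.0, 2.599]
contact_force: [0.5, -0.2, -0.2]
opening: 0.881
grasp_force: 0.0
```

Request:
step_arm([
  {"claw":75,"delta_pos":[0,0,0],"turn":-0.12},
  {"claw":75,"delta_pos":[0,0,0],"turn":-0.12},
  {"claw":75,"delta_pos":[0,0,0],"turn":-0.12},
  {"claw":75,"delta_pos":[0,0,0],"turn":-0.12},
  {"claw":75,"delta_pos":[0,0,0],"turn":-0.12},
  {"claw":75,"delta_pos":[0,0,0],"turn":-0.12},
  {"claw":75,"delta_pos":[0,0,0],"turn":0},
])

```text
clock: 20.53
eef_pos: [567.5, -95.0, 83.3]
tcp_rot: [3.142, -0.0, -2.965]
contact_force: [-0.5, -0.2, -0.2]
opening: 0.879
grasp_force: 0.0
```

Request:
step_arm([
  {"claw":38,"delta_pos":[0,0,0],"turn":0},
  {"claw":38,"delta_pos":[0,0,0],"turn":0},
  {"claw":38,"delta_pos":[0,0,0],"turn":0},
  {"claw":38,"delta_pos":[0,0,0],"turn":0},
  {"claw":38,"delta_pos":[0,0,0],"turn":0},
], force=45)

```text
clock: 20.95
eef_pos: [567.5, -94.9, 83.6]
tcp_rot: [3.141, 0.0, -2.973]
contact_force: [-1.4, 1.4, 4.5]
opening: 0.492
grasp_force: 45.5
```

Request:
step_arm([
  {"claw":38,"delta_pos":[0,0,0.19],"turn":0.12},
  {"claw":38,"delta_pos":[0,0,0.19],"turn":0.12},
  {"claw":38,"delta_pos":[0,0,0.19],"turn":0.12},
  {"claw":38,"delta_pos":[0,0,0.19],"turn":0.12},
  {"claw":38,"delta_pos":[0,0,0.19],"turn":0.12},
  {"claw":38,"delta_pos":[0,0,0.19],"turn":0.12},
])

```text
clock: 21.45
eef_pos: [567.5, -95.0, 82.5]
tcp_rot: [-3.141, 0.0, 2.586]
contact_force: [-1.4, 2.9, 4.9]
opening: 0.489
grasp_force: 45.7
```

```bash
python3 -c "
from rig import *
s=sense();print(s['qpos'],s['wrist_torque'],s['contact_force'])"
```

```text
[-1.68288681e-01  4.70566774e-01  1.86080562e+00 -3.56829903e-04
  8.10195759e-01 -1.18291561e+00] [0.48483805 0.21452728 1.28537014] [-1.37301021  2.91273428  4.90582508]
```

Request:
step_arm([
  {"claw":38,"delta_pos":[0,0,0],"turn":0.08},
  {"claw":38,"delta_pos":[0,0,0],"turn":0.08},
  {"claw":38,"delta_pos":[0,0,0],"turn":0},
])

```text
clock: 21.7
eef_pos: [568.8, -96.3, 82.7]
tcp_rot: [-3.141, 0.004, 2.428]
contact_force: [2.6, -4.8, -0.3]
opening: 0.49
grasp_force: 45.7
```

```bash
python3 -c "
from rig import *
s=sense();print(s['qpos'],s['wrist_torque'],s['contact_force'])"
```

```text
[-0.16899521  0.47089051  1.85965051 -0.00302802  0.80781732 -1.02441536] [-0.85483563 -0.47967394  1.08581329] [ 2.60432008 -4.77524294 -0.30290108]
```

The wrist torque holds at about 1.1 N m with the grip slipping, so the nut is tight on its stop. I'll let go and withdraw.

Request:
step_arm([
  {"claw":75,"delta_pos":[0,0,0],"turn":0},
  {"claw":75,"delta_pos":[0,0,0],"turn":0},
  {"claw":75,"delta_pos":[0,0,0],"turn":0},
  {"claw":75,"delta_pos":[0,0,-25],"turn":0},
  {"claw":75,"delta_pos":[0,0,-40],"turn":0},
  {"claw":75,"delta_pos":[0,0,-40],"turn":0},
  {"claw":75,"delta_pos":[30,0,-20],"turn":0},
  {"claw":75,"delta_pos":[40,0,0],"turn":0},
])

```text
clock: 22.37
eef_pos: [518.5, -50.3, 212.2]
tcp_rot: [3.136, 0.008, 2.429]
contact_force: [0.6, 0.5, 0.8]
opening: 0.878
grasp_force: 0.0
```

Request:
step_arm([
  {"claw":75,"delta_pos":[40,0,0],"turn":0},
  {"claw":75,"delta_pos":[40,0,0],"turn":0},
  {"claw":75,"delta_pos":[40,0,0],"turn":0},
  {"claw":75,"delta_pos":[0,0,0],"turn":0},
  {"claw":75,"delta_pos":[0,0,0],"turn":0},
])

```text
clock: 22.78
eef_pos: [422.0, 30.0, 207.4]
tcp_rot: [3.141, -0.0, 2.433]
contact_force: [0.3, -0.1, 0.2]
opening: 0.877
grasp_force: 0.0
```

```bash
python3 - <<'E'
from rig import *
from h import *
q=json.load(open("q.json"))
F={n:grab_frame(n) for n in("side","top")}
c=np.zeros((480,800,3),np.uint8)
for i,(n,x,y) in enumerate((("side",220,165),("top",270,160))):
    a=cv2.resize(F[n]["img"][y:y+80,x:x+66,::-1],(396,480),interpolation=3);a=cv2.convertScaleAbs(a,alpha=1.6)
    for P,col in(([bolt(0,95)],(0,255,0)),([[-128.5,0,103],[-107,21.5,103],[-107,-21.5,103]],(0,255,255)),([[-128.5,0,109]],(0,0,255)),([[-128.5,0,73]],(255,255,0)),([[-90,75,70],[-90,-75,70]],(255,0,255))):
        for r in (proj(F[n],world(q,P))-[x,y]+.5)*6: cv2.circle(a,tuple(int(v) for v in r),2,col,-1)
    c[:,400*i:400*i+396]=a
cv2.imwrite('pics/s6.png',c); print(sense()["contact_force"],sense()["eef_pos"])
E
```

```text
[ 0.46343134  0.15961947 -0.03065011] [424.11168153  28.95656469 207.61308023]
```

View pics/s6.png

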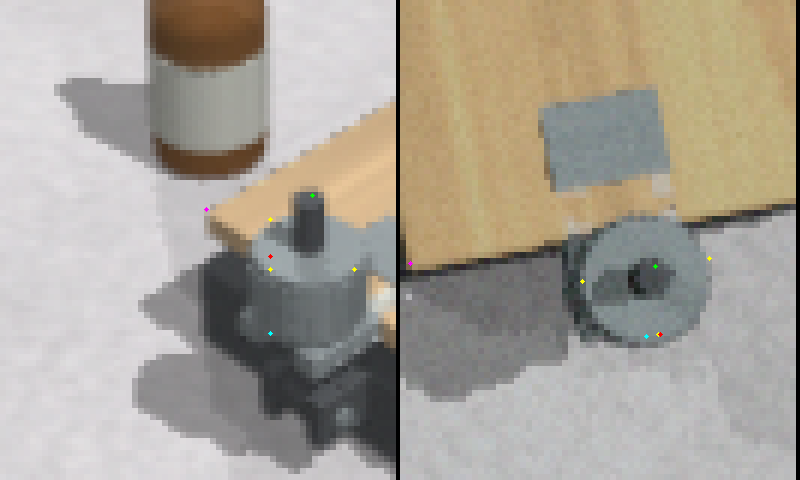

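The final view shows the lid flat at (206,210), the bolt upright with its tip at (308,195) near its marker, and the nut lowered with more rod showing. The bottle hasn't moved. Handing in.

```bash
python3 -c "
from rig import *
print(sign_off())"
```

```text
the job is handed in; nothing more can be done
None
```

The press is shut: the lid is fully down, the bolt is upright in the fork, and the nut was screwed down clockwise in three turns of the hand to its hard stop. The gripper has let go, I never went near the bottle, tin or stone, and the job is handed in at about 23 s. My first push on the lying bolt jammed at roughly 95 N (limit 120 N) before I switched to gripping it.

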